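# Reset the notched end stop and load the tube rack

## Robot

A 7-joint arm with a two-finger parallel gripper is mounted at the origin on the work surface. World frame = base frame: x ahead of the robot, y to its left, z up, the work surface at z = 0. Lengths are in m, angles in rad, forces in N, time in s.
With the tool pointing down it reaches from about 0.425 to 0.875 m from the base axis. Payload 8.4 kg.
Tool frame: the origin (TCP) lies at the very end of the fingers, on their centre line; the grasp point (between the pads) lies 19 mm behind it (ctrl.grip_depth is the distance from the TCP to the grasp point, in m); y points along the fingers, z is the direction in which the jaws open and shut, and the axes are right-handed (so a half turn about y gives the same grasp; the last joint's range is limited). The gripper opens to 87 mm and grips with 3 to 60 N. Pads are 19 mm wide; open, the fingers measure 117 mm over their backs; the gripper's body (75 mm by 190 mm) begins 51 mm behind the grasp point.
Start: joints at [1.239, 0.333, 0.04, 1.465, -0.013, 1.343, -0.059], TCP at [0.15, -0.632, 0.223] pointing down, gripper open.
Joint ranges: [-2.58, 2.58], [-0.38, 2.09], [-1.3, 1.39], [0.25, 2.4], [-1.5, 4.64], [0.08, 2.09], [-2.65, 2.65]. Speed limits (rad/s): [2.22, 2.22, 2.79, 2.79, 3.14, 3.14, 3.14].

## Interface

Orientations are given as a rotation vector (axis times angle).
In Python, from station import ctrl, capture, get_calibration, job gives the robot as it stands.
- The arm moves only by the shell command python3 -m creep 'ROWS' [FORCE]. ROWS is a JSON object of lists of equal length, an entry for each row: "grip": the gripper command: -1 is shut, 1 is fully open, values between are in proportion; "dp": the shift along the tool's x, y, z in cm, a list of three; "rot": the turn, a rotation vector about the tool's x, y, z in rad, a list of three. A call has exactly 10 rows; each row shifts and turns the pose as measured when the row begins, along the tool's axes as they then stand; what a row does not reach is not made up. A row lasts 1/8 s, in which the tool goes at most 62.5 mm and 10.7 degrees, less where a joint would pass 70% of its speed; a pose out of reach is approached as far as the arm can. A call is refused whole if a number of a shift passes 6.25 or a number of a turn 0.188, either way. A call with a gripper value outside its range is refused whole. The fingers move at their own pace and stop on an object; FORCE is the grip in N (left out, the last holds). Time passes only in rows, so rows that do not move let the fingers close, or fill a call up. It gives the time, the measured TCP pose, the force and the opening at its end, in the units of the state.
- ctrl.sense(): the state, without advancing time (a new reading comes with each control period).
- capture(name): name is "scene" or "top" or "wrist"; returns (picture, depth): 420x560x3 uint8, red, green, blue; 420x560 float32, m along the optical axis (not along the pixel's ray), 0 where there is no reading.
- get_calibration(name): a dict with "mtx" (3x3 intrinsics, pixels), "dist_coeffs" ([k1, k2, p1, p2, k3] as OpenCV has them; the pictures are not rectified), "eye" and "attitude" of the camera in the world; the wrist camera has in their place "tool_from_camera" (4x4, takes a point from camera to tool coordinates, whose origin is the TCP and whose axes are the tool frame's). Camera axes: x right, y down, z forward; pixel columns grow to the right and rows downward; lengths in m; the calibration is good to about 2 mm. A picture is of the moment at which its call begins: read the wrist's pose just before it. get_calibration takes no time and is no camera call.
- job.sign_off(): hands the job in, once; it reports no verdict.
The state is a dict: "t": time; "joint_positions": joint angles; "dq": joint speeds; "joint_torque": joint torques, N m; "tool_pos": TCP position; "eef_rot": TCP orientation; "force": force on the tool from outside, world axes, zero at the start; "ft_torque": the same for the moment, N m; "opening": opening from 0.0 (shut) to 1.0 (fully open).
Only numpy, scipy, OpenCV 4.12 (cv2) and the standard library are available. Lean on these libraries where they do the work, as an engineer would, in place of code of your own. Each camera call takes 0.05 s, during which the arm holds its last target.

## Task

Set the sample loading track up for the next run: squeeze the red release lever against the cream post, keep it squeezed while you slide the end stop to the notch beside the orange flag, and let go so that it locks there. Then lift the teal tube rack by its handle and stand it flat in the track's lane, on the side the blue stop plate's free face looks to (away from the lever), with its end up against that plate. Keep the rack upright and leave everything else on the bench where it is.

Things in the scene. Friction and masses are not known exactly. Their poses are not given: they have to be found in the camera images.
- track: Loading track: grey base plate fixed to the bench, 208 mm (its x) by 360 mm (its y), 10 mm thick, yawed up to 0.25 rad; origin mid-plate at the underside. The rack's lane runs along y, centred at x = -64 mm, 72 mm wide between blue lips (tops at z = 22 mm). Steel strip at x = 40..58 mm, top z = 46 mm, with five notches facing -x, 28 mm apart, the middle one at y = 87 mm.
- stop (a joint): Sliding end stop, m along the track's +y: starts at 0, in the middle notch; notches at -0.056, -0.028, 0, 0.028, 0.056; travel ends at +/-0.062. With the tooth in a notch it has about 1.5 mm of play each way; with the lever squeezed it slides against about 2 N of friction.
- lever (a joint): Red release lever, rad about its upright pin: 0 at rest with its tooth fully in a notch, 0.20 fully squeezed. The tooth is free above about 0.13, rides at about 0.12 between notches, and springs into a notch (13 mm wide, round-nosed tooth 10 mm wide) when brought to one and let go. At the squeeze point the spring pushes back with 4 N at rest, 8 N fully squeezed.
- squeeze_point (a point): Point on the stop, 88 mm above the bench, midway across post and lever when fully squeezed; axes as the track's. Upright cream post (40 mm along y, fixed, does not yield): outer face at x = -18 mm. Upright red lever plate: outer face at x = +28 mm at rest, +18 mm squeezed (46 and 36 mm overall). Tops 108 mm above the bench; all beside them within 60 mm is lower than 47 mm.
- lever_pin (a point): Top of the lever's upright pin, 112 mm above the bench, on the sliding stop: the lever plate (8 mm thick) reaches 70 mm from here towards the track's +y; the squeeze point is 51 mm along. Squeezing moves its far end towards the track's -x.
- stop_pointer (a point): Point of the stop in line (along the track's y) with the lever's tooth and the thin red pointer above it, at the flags' x, 10 mm above the bench; axes as the track's. Its y in the track equals a flag's y when the tooth sits in that flag's notch.
- stop_face (a point): On the blue stop plate, which moves with the stop: middle of the lane, at the lane floor (10 mm above the bench), on the plate's free face that looks along the track's -y; axes as the track's. The plate spans the lane and stands 50 mm above its floor. The rack goes on its -y side.
- flag_orange: Orange block, 30 (x) x 22 (y) x 34 mm high, fixed on the base plate at the track's x = 80 mm beside the wanted notch (any but the middle one, which has no flag); origin at the centre of its underside, axes as the track's.
- rack: Teal tube rack with red and yellow caps and a white carrying handle, origin at the centre of its underside. 60 mm (x) x 110 mm (y) and 45 mm high, caps to 58 mm; handle bar along y over the middle, 14 mm wide (x), 104 mm long, from z = 84 to 100 mm, on two legs 47 mm either side of the middle. About 0.3 kg. Starts on the bench to the left or the right of the track. Either end may face the stop.
- flag_white1: White block, same size as the orange flag, fixed beside another notch: not wanted.
- flag_white2: White block, same size as the orange flag, fixed beside another notch: not wanted.
- flag_white3: White block, same size as the orange flag, fixed beside another notch: not wanted.
- tip_box: Bystander: lavender-blue closed pipette-tip box with a pale lid, 89 x 124 mm, 70 mm high; origin at the centre of its underside.
- jar: Bystander: small amber jar with black cap, 52 mm across, 75 mm high, standing just behind the track (beyond its notched side); origin at the centre of its underside.
- wash_bottle: Bystander: white plastic bottle with blue cap, 68 mm across, 170 mm high, out on the left; origin at the centre of its underside.
- reagent: Bystander: clear bottle with blue cap, 70 mm across, 150 mm high, out on the right; origin at the centre of its underside.
- beaker: Bystander: glass beaker, 80 mm across, 95 mm high, far right of the track; origin at the centre of its underside.
- well_plate: Bystander: cream well plate, 85 x 127 mm, 40 mm high, far left of the track; origin at the centre of its underside.
- timer: Bystander: small white bench timer, 50 x 75 x 28 mm, on the near right; origin at the centre of its underside.

How it is judged:
By the outcome, as a careful person would: the job done as asked, in the order asked, and still so for the second after the job is handed in, with the robot touching nothing.
It also fails if it takes over 53 s, if anything falls off the work surface, if the arm or the gripper's body presses on something with over 40 N, if the wrist force passes 120 N, or if a joint passes its speed limit or range.

## Working session

There is one attempt and no reset: what is moved stays moved. The work goes in short steps, Python scripts to look and compute and a shell command to move; the robot and the scene stay as the last step left them, time stands still between calls to the robot, and variables do not carry over. Pictures are saved under pics/ and viewed, and the job is handed in when it is done.

```bash
ls; mkdir -p pics
python3 - <<'E'
from station import ctrl, capture, get_calibration
import cv2,numpy as np
s=ctrl.sense();print(s)
for n in ("scene","top"):
    im,d=capture(n);cv2.imwrite(f"pics/{n}0.png",im[:,:,::-1]);np.savez(f"pics/{n}0.npz",im=im,d=d)
    print(n,get_calibration(n))
print(get_calibration("wrist"))
E
```

```text
pics
{'t': 0.0, 'joint_positions': array([ 1.2387912 ,  0.33389624,  0.03988573,  1.46629606, -0.01341407,
        1.34328328, -0.05855287]), 'dq': array([ 4.73721532e-05,  3.41546926e-04,  5.35512872e-05,  4.95141519e-04,
       -1.12359110e-04,  7.44811372e-04,  8.22833854e-04]), 'joint_torque': array([-1.76001817e-03, -6.56351137e+01,  1.33433361e+00, -4.03799880e+01,
       -5.96467056e-02,  4.50038875e-02,  1.58695102e-04]), 'tool_pos': array([ 0.14981863, -0.63200926,  0.22165678]), 'eef_rot': array([-0.24555523,  2.09986441, -2.09650308]), 'force': array([-0.57994765,  0.26262404, -0.52525862]), 'ft_torque': array([0.00249086, 0.02288893, 0.01205871]), 'opening': 0.996736830706188}
scene {'mtx': array([[384.26145236,   0.        , 283.70404918],
       [  0.        , 384.26145236, 213.16487744],
       [  0.        ,   0.        ,   1.        ]]), 'dist_coeffs': array([-0.06326457,  0.        ,  0.        ,  0.        ,  0.        ]), 'eye': array([ 1.46708351, -0.0810154 ,  0.72008739]), 'attitude': array([-1.67212716, -1.56968248,  0.80645319])}
top {'mtx': array([[431.59447
[... 247 characters left out ...]
 0.0167212 , 1.55219625]), 'attitude': array([-2.17562783,  2.19817107, -0.07464822])}
{'mtx': array([[343.36022731,   0.        , 286.91899035],
       [  0.        , 343.36022731, 209.47656553],
       [  0.        ,   0.        ,   1.        ]]), 'dist_coeffs': array([-0.04126337,  0.        ,  0.        ,  0.        ,  0.        ]), 'tool_from_camera': array([[-1.03892362e-04,  9.62377295e-01,  2.71716637e-01,
        -7.37540932e-02],
       [ 1.26000233e-03, -2.71716296e-01,  9.62376572e-01,
        -1.62741383e-01],
       [ 9.99999201e-01,  4.42347171e-04, -1.18436839e-03,
         2.42586744e-04],
       [ 0.00000000e+00,  0.00000000e+00,  0.00000000e+00,
         1.00000000e+00]])}
```

View pics/scene0.png

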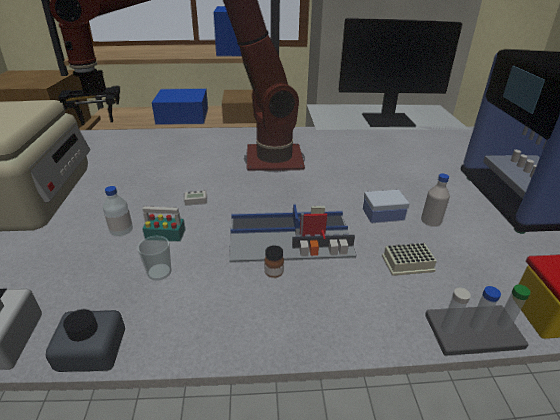

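View pics/top0.png

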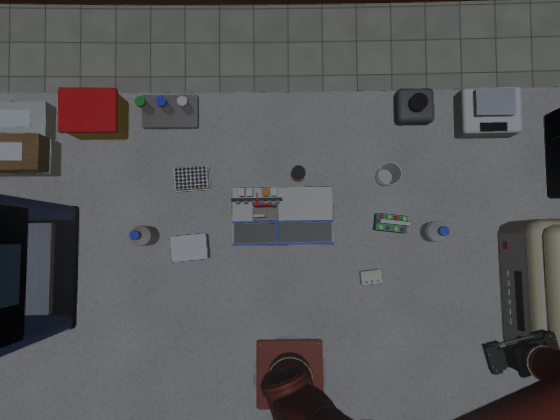

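The scene shows the flags in a row at about (305, 314, 334 and 343, row 247). Orange is second from the left, so its notch should be -0.028. The rack is at (163,225), right of the track. Next I'll measure on the top view.

```bash
cat > h.py <<'E'
import cv2,numpy as np
from scipy.spatial.transform import Rotation as R
from station import ctrl,capture,get_calibration
def pose(n,s=None):
    c=get_calibration(n)
    if n=="wrist":
        T=np.eye(4);T[:3,:3]=R.from_rotvec(s['eef_rot']).as_matrix();T[:3,3]=s['tool_pos']
        T=T@c['tool_from_camera']
    else:
        T=np.eye(4);T[:3,:3]=R.from_rotvec(c['attitude']).as_matrix();T[:3,3]=c['eye']
    return c['mtx'],c['dist_coeffs'],T
def plane(P,px,z):
    K,D,T=P
    u=cv2.undistortPoints(np.array(px,float).reshape(-1,1,2),K,D).reshape(-1,2)
    r=np.c_[u,np.ones(len(u))]@T[:3,:3].T
    return T[:3,3]+r*((z-T[2,3])/r[:,2])[:,None]
def proj(P,X):
    K,D,T=P
    X=(np.array(X,float).reshape(-1,3)-T[:3,3])@T[:3,:3]
    return cv2.projectPoints(X,np.zeros(3),np.zeros(3),K,D)[0].reshape(-1,2)
def cloud(P,d):
    h,w=d.shape;K,D,T=P
    g=np.stack(np.meshgrid(np.arange(w),np.arange(h)),-1).reshape(-1,1,2).astype(float)
    u=cv2.undistortPoints(g,K,D).reshape(-1,2)
    return (np.c_[u,np.ones(len(u))]*d.reshape(-1,1)@T[:3,:3].T+T[:3,3]).reshape(h,w,3)
E
python3 - <<'E'
from h import *
z=np.load("pics/top0.npz");im=z['im'];P=pose("top")
c=im[165:285,160:450];cv2.imwrite("pics/topz.png",cv2.resize(c[:,:,::-1],None,fx=2.75,fy=2.75,interpolation=cv2.INTER_CUBIC))
print(plane(P,[[232,187],[332,187],[233,244],[333,244]],0.015))
z=np.load("pics/scene0.npz");im=z['im']
c=im[180:290,100:370];cv2.imwrite("pics/scenez.png",cv2.resize(c[:,:,::-1],None,fx=2.9,fy=2.9,interpolation=cv2.INTER_CUBIC))
E
```

```text
[[ 0.65294932  0.19751505  0.015     ]
 [ 0.64925901 -0.16055855  0.015     ]
 [ 0.44937709  0.19441478  0.015     ]
 [ 0.44572089 -0.16041614  0.015     ]]
```

View pics/topz.png

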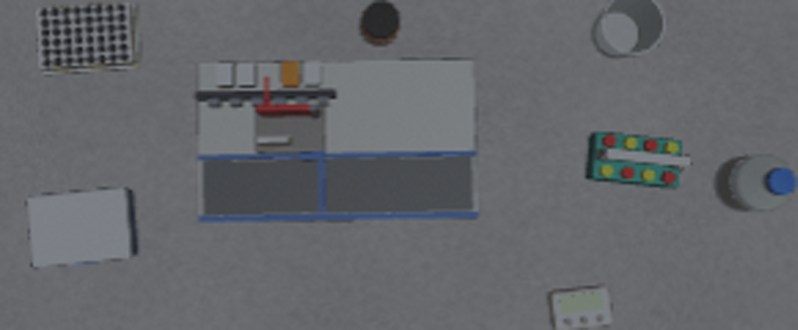

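View pics/scenez.png

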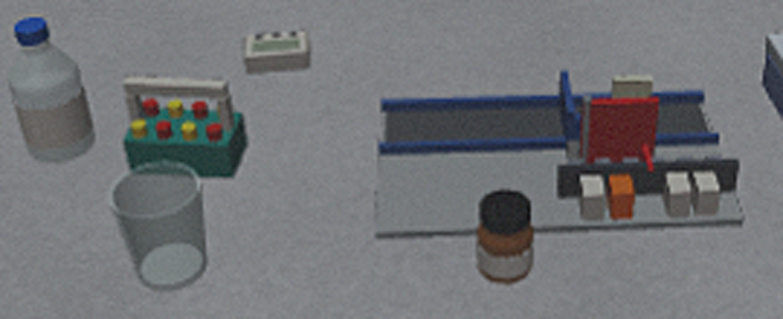

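```bash
cat >> h.py <<'E'
def tgt(yaw_jaw):
    # tool y down, tool z (jaw) at heading yaw_jaw in world
    z=np.array([np.cos(yaw_jaw),np.sin(yaw_jaw),0]);y=np.array([0,0,-1.]);x=np.cross(y,z)
    return np.c_[x,y,z]
def go(p,yaw):
    s=ctrl.sense();Rc=R.from_rotvec(s['eef_rot']).as_matrix()
    zc=Rc[:,2]; Rt=min((tgt(yaw),tgt(yaw+np.pi)),key=lambda M:-M[:,2]@zc)
    d=Rc.T@(np.array(p)-s['tool_pos'])*100
    print('t',s['t'],'pos',s['tool_pos'].round(4),'F',s['force'].round(2),'open',round(s['opening'],4))
    print('jaw heading',np.arctan2(zc[1],zc[0]).round(4),'tool y',Rc[:,1].round(3))
    print('dp in current tool cm',d.round(3),'rot',R.from_matrix(Rc.T@Rt).as_rotvec().round(4))
    print('dp in target tool cm',(Rt.T@Rc@d).round(3))
E
python3 - <<'E'
from h import *
go([0.47,0.02,0.36],0); print(R.from_rotvec(ctrl.sense()['eef_rot']).as_matrix().round(3))
E
```

```text
t 0.1 pos [ 0.1498 -0.6321  0.2218] F [0.51 0.85 0.63] open 1.0022
jaw heading -1.338 tool y [-0.     0.001 -1.   ]
dp in current tool cm [-46.195 -13.748 -56.082] rot [ 1.300e-03 -1.338e+00 -9.000e-04]
dp in target tool cm [-65.207 -13.824  32.018]
[[-0.973 -0.     0.231]
 [-0.231  0.001 -0.973]
 [ 0.    -1.    -0.001]]
```

```bash
python3 -m creep '{"grip":[1,1,1,1,1,1,1,1,1,1],"dp":[[-2.5,-2,-0.5],[-4.5,-2,-0.7],[-4.5,-2,-0.7],[-4.5,-2,-0.7],[-4.5,-1,-0.7],[-4.5,0,-0.7],[-4.5,0,-0.7],[-4.5,0,-0.7],[-4.5,0,-0.7],[-4.5,0,-0.7]],"rot":[[0,-0.067,0],[0,-0.067,0],[0,-0.067,0],[0,-0.067,0],[0,-0.067,0],[0,-0.067,0],[0,-0.067,0],[0,-0.067,0],[0,-0.067,0],[0,-0.067,0]]}'
python3 - <<'E'
from h import *
go([0.52,0.08,0.33],0); print(ctrl.sense()['joint_positions'])
E
```

```text
t: 1.35
tool_pos: [0.4869, -0.3335, 0.3223]
eef_rot: [-0.841, 1.65, -1.653]
force: [0.0, -1.3, -0.1]
opening: 0.999
t 1.35 pos [ 0.4869 -0.3335  0.3223] F [ 0.02 -1.3  -0.07] open 0.9987
jaw heading -0.6248 tool y [ 0.004  0.    -1.   ]
dp in current tool cm [-35.472  -0.738 -21.5  ] rot [-0.0041 -0.6248 -0.0017]
dp in target tool cm [-41.347  -0.766   3.308]
[ 0.77739563  0.19375067 -0.29713841  1.44445607  0.05420426  1.50809528
 -0.14251313]
```

```bash
python3 -m creep '{"grip":[1,1,1,1,1,1,1,1,1,1],"dp":[[-4.2,0,-1],[-4.2,0,-1],[-4.2,0,-1],[-4.2,0,-1],[-4.2,0,-1],[-4.2,0,-1],[-4.2,0,-1],[-4.2,0,-1],[-4.2,0,-1],[-3,0,-0.5]],"rot":[[0,-0.0625,0],[0,-0.0625,0],[0,-0.0625,0],[0,-0.0625,0],[0,-0.0625,0],[0,-0.0625,0],[0,-0.0625,0],[0,-0.0625,0],[0,-0.0625,0],[0,-0.0625,0]]}'
python3 - <<'E'
from h import *
go([0.52,0.08,0.33],0); print(ctrl.sense()['joint_positions'])
s=ctrl.sense();im,d=capture("wrist");cv2.imwrite("pics/w1.png",im[:,:,::-1]);np.savez("pics/w1.npz",im=im,d=d,s=np.r_[s['tool_pos'],s['eef_rot']])
E
```

```text
t: 2.6
tool_pos: [0.5299, 0.1068, 0.3316]
eef_rot: [-1.227, 1.157, -1.174]
force: [0.6, -0.0, 0.5]
opening: 1.001
t 2.6 pos [0.5299 0.1068 0.3316] F [ 0.58 -0.02  0.53] open 1.0011
jaw heading 0.0571 tool y [ 0.013 -0.001 -1.   ]
dp in current tool cm [ 2.617  0.151 -1.148] rot [-0.0125  0.0571  0.0011]
dp in target tool cm [ 2.679  0.161 -0.995]
[ 0.333749    0.1125641  -0.67156173  1.5345942   0.074879    1.50728774
 -0.28155861]
```

View pics/w1.png

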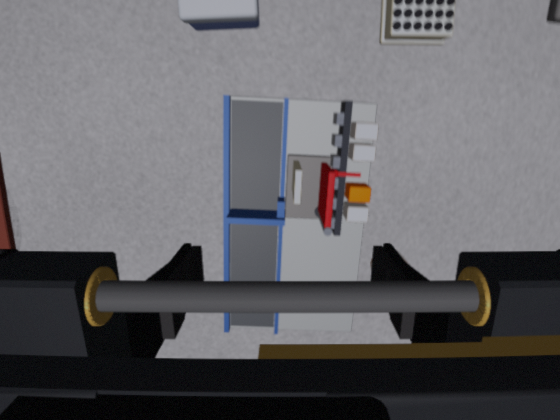

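Wrist view shows the whole track: the blue lips are at columns about 227 and 283, the stop plate at row 215, the cream post at (298,186), the red lever at (327,195) and the orange flag at (358,193). Next I'll measure the pose.

Run:
```python
from h import *
z=np.load("pics/w1.npz");im=z['im'];s=dict(tool_pos=z['s'][:3],eef_rot=z['s'][3:]);P=pose("wrist",s);C=cloud(P,z['d'])
hsv=cv2.cvtColor(im,cv2.COLOR_RGB2HSV);H,S,V=[hsv[...,i].astype(int) for i in range(3)]
roi=np.zeros(H.shape,bool);roi[80:245,200:400]=1
blue=roi&(H>100)&(H<130)&(S>110)
# lips: per row, centers
for name,(a,b),rows in (("lipL",(215,238),(105,205)),("lipR",(270,295),(105,195))):
    pts=[]
    for r in range(*rows):
        c=np.where(blue[r,a:b])[0]
        if len(c): pts.append((a+c.mean(),r,len(c)))
    pts=np.array(pts);X=plane(P,pts[:,:2],0.022)
    f=np.polyfit(X[:,1],X[:,0],1);print(name,"x=",f,"rms",np.std(X[:,0]-np.polyval(f,X[:,1])), "w",pts[:,2].mean(), "depth z",np.median(C[...,2][blue&(np.indices(H.shape)[1]>=a)&(np.indices(H.shape)[1]<b)]))
for name,m,zz in (("orange",roi&(H>8)&(H<20)&(S>180),0.044),("red",roi&((H<5)|(H>174))&(S>150),0.108)):
    n,l,st,ce=cv2.connectedComponentsWithStats(m.astype(np.uint8))
    for i in range(1,n):
        if st[i,4]>30: print(name,st[i],ce[i],plane(P,[ce[i]],zz)[0].round(4),"cloud",np.median(C[l==i],axis=0).round(4),"maxz",np.percentile(C[l==i][:,2],[5,50,95]).round(4))
# high points
hz=C[...,2];
for lo,hi in ((0.095,0.125),(0.05,0.075),(0.035,0.05),(0.004,0.016)):
    m=roi&(hz>lo)&(hz<hi);n,l,st,ce=cv2.connectedComponentsWithStats(m.astype(np.uint8))
    for i in range(1,n):
        if st[i,4]>15: q=C[l==i];print(lo,st[i],q.min(0).round(4),q.max(0).round(4),np.median(q,0).round(4))
cv2.imwrite("pics/w1z.png",cv2.resize(im[85:245,200:400,::-1],None,fx=3.7,fy=3.7,interpolation=cv2.INTER_CUBIC))
```

```text
lipL x= [-0.00484531  0.44979201] rms 0.00021591315212162463 w 5.6 depth z 0.022593907415306702
lipR x= [-0.00914798  0.52854274] rms 0.000265708600228932 w 2.7555555555555555 depth z 0.023675996519233966
orange [345 184  26  18 406] [357.4729064  192.47783251] [0.6296 0.083  0.044 ] cloud [0.6299 0.0831 0.0439] maxz [0.0232 0.0439 0.0456]
red [318 164  42  64 858] [327.82983683 192.54895105] [0.5801 0.095  0.108 ] cloud [0.5798 0.0926 0.0984] maxz [0.0451 0.0984 0.1092]
0.095 [293 169   9  36 260] [0.5403 0.0787 0.0952] [0.5485 0.1184 0.1104] [0.5441 0.0997 0.1083]
0.095 [322 171  13  66 536] [0.5776 0.043  0.0951] [0.5877 0.1182 0.1141] [0.5815 0.0816 0.1081]
0.05 [293 164   7  16  30] [0.5403 0.1018 0.0504] [0.5478 0.1184 0.072 ] [0.541  0.118  0.0626]
0.05 [318 166  13  57 156] [0.5775 0.0467 0.0502] [0.5859 0.1182 0.0749] [0.5785 0.0877 0.0628]
0.05 [333 170  28   9 120] [0.5921 0.1031 0.0502] [0.6278 0.1126 0.0585] [0.6085 0.1081 0.0565]
0.05 [226 203  59  24 552] [0.4548 0.0349 0.05  ] [0.5327 0.065  0.0623] [0.5007 0.0416 0.0598]
0.035 [331 102  22  71 861] [0.5918 0.1089 0.0
[... 1020 characters left out ...]
36 0.0104]
0.004 [351 104  27  21 468] [0.6169 0.1715 0.0077] [0.6515 0.1995 0.015 ] [0.6339 0.1867 0.0105]
0.004 [349 138  24   8  87] [0.617  0.1431 0.0082] [0.6503 0.1527 0.0158] [0.6315 0.148  0.0106]
0.004 [284 159   3  39  51] [0.5304 0.0632 0.008 ] [0.5325 0.1184 0.0122] [0.5314 0.0913 0.0105]
0.004 [345 158  26  30 462] [0.6171 0.0838 0.0071] [0.6519 0.1252 0.0158] [0.6348 0.1065 0.0104]
0.004 [343 190   5  16  27] [0.6174 0.057  0.0091] [0.6229 0.0785 0.0148] [0.6181 0.0636 0.0114]
0.004 [ 282  210   82   35 1650] [ 0.5311 -0.0102  0.0077] [0.6519 0.0485 0.0154] [0.58   0.0097 0.0104]
0.004 [229 224  49  21 939] [ 0.4525 -0.0139  0.0082] [0.5248 0.0185 0.0137] [0.4881 0.0032 0.0111]
```

View pics/w1z.png

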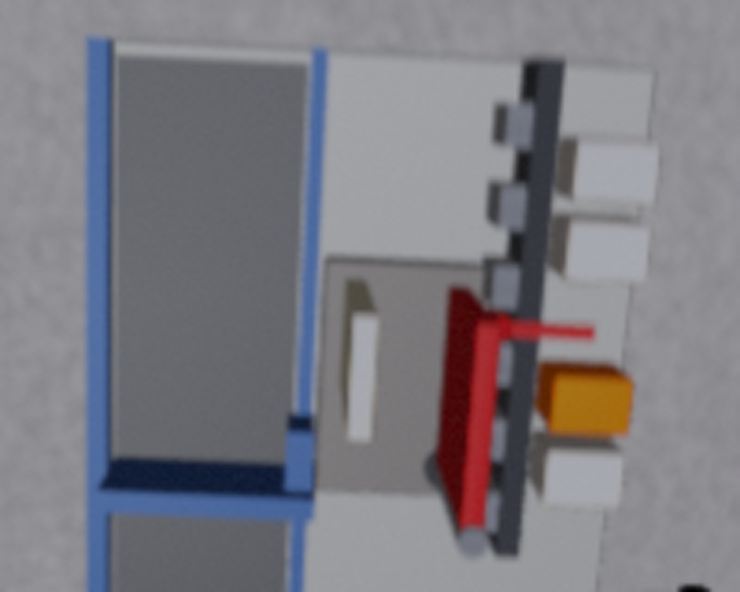

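Run:
```python
from h import *
go([0.558,0.0985,0.20],0.005)
```

```text
t 2.65 pos [0.529  0.1112 0.3318] F [-1.59  3.6   1.01] open 0.9998
jaw heading 0.0649 tool y [ 0.013  0.001 -1.   ]
dp in current tool cm [ 1.461 13.217  2.648] rot [-0.0127  0.0599 -0.0006]
dp in target tool cm [ 1.287 13.182  2.898]
```

```bash
python3 -m creep '{"grip":[1,1,1,1,1,1,1,1,1,1],"dp":[[0.3,2,0.6],[0.3,2.2,0.6],[0.3,2.2,0.6],[0.2,2.2,0.6],[0.2,2.2,0.5],[0,2.2,0],[0,0,0],[0,0,0],[0,0,0],[0,0,0]],"rot":[[-0.003,0.015,0],[-0.003,0.015,0],[-0.003,0.015,0],[-0.003,0.015,0],[0,0,0],[0,0,0],[0,0,0],[0,0,0],[0,0,0],[0,0,0]]}'
python3 - <<'E'
from h import *
go([0.558,0.0985,0.071],0.005)
E
```

```text
t: 3.9
tool_pos: [0.5615, 0.0924, 0.1928]
eef_rot: [-1.213, 1.213, -1.212]
force: [-0.9, -0.1, 0.0]
opening: 0.998
t 3.9 pos [0.5615 0.0924 0.1928] F [-0.89 -0.08  0.01] open 0.998
jaw heading -0.003 tool y [-0.004 -0.003 -1.   ]
dp in current tool cm [-0.645 12.178 -0.31 ] rot [ 0.0038 -0.008   0.0032]
dp in target tool cm [-0.608 12.179 -0.351]
```

```bash
python3 -m creep '{"grip":[1,1,1,1,1,1,1,1,1,1],"dp":[[-0.3,1,-0.2],[-0.3,2,-0.15],[0,2,0],[0,2,0],[0,1.5,0],[0,1.5,0],[0,1,0],[0,0.5,0],[0,0,0],[0,0,0]],"rot":[[0.002,-0.004,0.0015],[0.002,-0.004,0.0015],[0,0,0],[0,0,0],[0,0,0],[0,0,0],[0,0,0],[0,0,0],[0,0,0],[0,0,0]]}'
python3 - <<'E'
from h import *
go([0.558,0.0985,0.071],0.005)
s=ctrl.sense();im,d=capture("wrist");cv2.imwrite("pics/w2.png",im[:,:,::-1])
E
```

```text
t: 5.15
tool_pos: [0.5584, 0.1003, 0.0737]
eef_rot: [-1.209, 1.201, -1.205]
force: [-0.2, 0.1, 0.0]
opening: 1.002
t 5.15 pos [0.5584 0.1003 0.0737] F [-0.2   0.07  0.03] open 1.0022
jaw heading 0.0075 tool y [ 0.005  0.001 -1.   ]
dp in current tool cm [ 0.184  0.267 -0.045] rot [-0.0046  0.0025 -0.0006]
dp in target tool cm [ 0.184  0.268 -0.044]
```

View pics/w2.png

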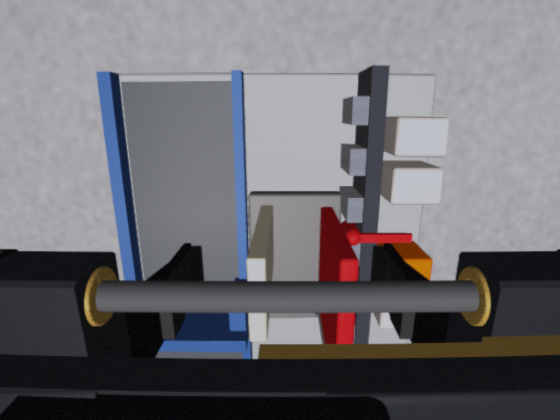

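The fingers at columns about 185 and 385 straddle the post (258) and lever (345). I'll squeeze now.

```bash
python3 -m creep '{"grip":[1,-1,-1,-1,-1,-1,-1,-1,-1,-1],"dp":[[0.15,0.25,-0.03],[0,0,0],[0,0,0],[0,0,0],[0,0,0],[0,0,0],[0,0,0],[0,0,0],[0,0,0],[0,0,0]],"rot":[[-0.004,0.002,0],[0,0,0],[0,0,0],[0,0,0],[0,0,0],[0,0,0],[0,0,0],[0,0,0],[0,0,0],[0,0,0]]}' 25
python3 - <<'E'
from h import *
go([0.558,0.0985-0.028,0.071],0.005)
s=ctrl.sense();im,d=capture("wrist");cv2.imwrite("pics/w3.png",im[:,:,::-1])
E
```

```text
t: 6.45
tool_pos: [0.5599, 0.0987, 0.0722]
eef_rot: [-1.208, 1.203, -1.207]
force: [1.0, -0.0, -0.9]
opening: 0.414
t 6.45 pos [0.5599 0.0987 0.0722] F [ 0.95 -0.04 -0.92] open 0.4143
jaw heading 0.005 tool y [ 0.004  0.001 -1.   ]
dp in current tool cm [ 2.818  0.121 -0.202] rot [-0.0039  0.     -0.001 ]
dp in target tool cm [ 2.818  0.124 -0.201]
```

View pics/w3.png

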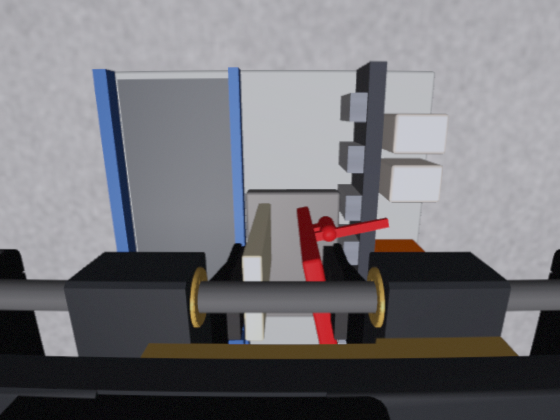

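Opening is 36.0 mm, so the lever is fully squeezed: it has pivoted towards the post. Now the slide.

```bash
python3 -m creep '{"grip":[-1,-1,-1,-1,-1,-1,-1,-1,-1,-1],"dp":[[0.3,0,0],[0.4,0,0],[0.4,0,0],[0.4,0,0],[0.4,0,0],[0.4,0,0],[0.3,0,0],[0.1,0,0],[0,0,0],[0,0,0]],"rot":[[0,0,0],[0,0,0],[0,0,0],[0,0,0],[0,0,0],[0,0,0],[0,0,0],[0,0,0],[0,0,0],[0,0,0]]}'
python3 - <<'E'
from h import *
go([0.558,0.0987-0.028,0.071],0.005)
E
```

```text
t: 7.75
tool_pos: [0.5601, 0.0708, 0.0723]
eef_rot: [-1.207, 1.203, -1.205]
force: [0.5, 1.2, -0.5]
opening: 0.413
t 7.75 pos [0.5601 0.0708 0.0723] F [ 0.47  1.19 -0.49] open 0.4132
jaw heading 0.0055 tool y [ 0.004  0.002 -1.   ]
dp in current tool cm [ 0.01   0.128 -0.207] rot [-0.0043  0.0005 -0.0024]
dp in target tool cm [ 0.01   0.129 -0.206]
```

```bash
python3 -m creep '{"grip":[1,1,1,1,1,1,1,1,1,1],"dp":[[0,0,0],[0,0,0],[0,0,0],[0,0,0],[0,0,0],[0,-0.5,0],[0,-2,0],[0,-3,0],[0,-3,0],[0,-3,0]],"rot":[[0,0,0],[0,0,0],[0,0,0],[0,0,0],[0,0,0],[0,0,0],[0,0,0],[0,0,0],[0,0,0],[0,0,0]]}'
python3 - <<'E'
from h import *
go([0.53,-0.25,0.28],0.005)
s=ctrl.sense();im,d=capture("wrist");cv2.imwrite("pics/w4.png",im[:,:,::-1]);np.savez("pics/w4.npz",im=im,d=d,s=np.r_[s['tool_pos'],s['eef_rot']])
E
```

```text
t: 9.0
tool_pos: [0.5599, 0.0699, 0.1935]
eef_rot: [-1.206, 1.201, -1.206]
force: [-0.0, -1.2, 0.3]
opening: 1.0
t 9.0 pos [0.5599 0.0699 0.1935] F [-0.03 -1.17  0.29] open 0.9996
jaw heading 0.006 tool y [ 0.006  0.002 -1.   ]
dp in current tool cm [31.958 -8.724 -3.128] rot [-0.0061  0.001  -0.0019]
dp in target tool cm [31.978 -8.646 -3.149]
```

View pics/w4.png

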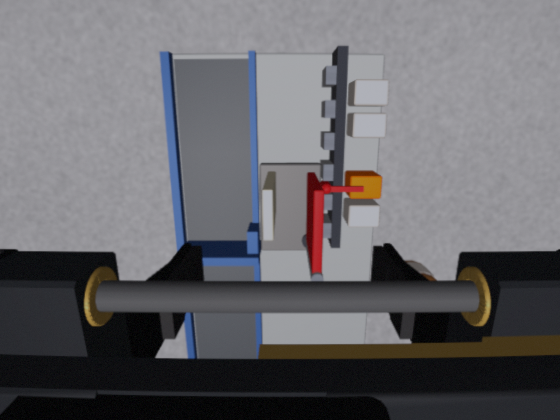

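Run:
```python
from h import *
z=np.load("pics/w4.npz");im=z['im'];s=dict(tool_pos=z['s'][:3],eef_rot=z['s'][3:]);P=pose("wrist",s);C=cloud(P,z['d'])
hsv=cv2.cvtColor(im,cv2.COLOR_RGB2HSV);H,S,V=[hsv[...,i].astype(int) for i in range(3)]
X,Y,Z=C[...,0],C[...,1],C[...,2]
red=((H<5)|(H>174))&(S>150)
ptr=red&(X>0.593)&(X<0.64)&(Z>0.045); print("pointer",ptr.sum(),np.median(C[ptr],0),np.percentile(Y[ptr],[3,97]))
lev=red&(Z>0.1); 
f=np.polyfit(Y[lev],X[lev],1);print("lever line slope",f,"ymin/max",Y[lev].min(),Y[lev].max())
og=(H>8)&(H<20)&(S>180)&(Z>0.042);print("orange",np.median(C[og],0),(np.percentile(Y[og],[2,98])).mean(),np.percentile(X[og],[2,98]).mean())
wh=(S<60)&(X>0.615)&(X<0.65)&(Z>0.042)&(Z<0.047)
n,l,st,ce=cv2.connectedComponentsWithStats(wh.astype(np.uint8))
for i in range(1,n):
    if st[i,4]>60: q=C[l==i];print("white",np.percentile(q[:,0],[2,98]).mean(),np.percentile(q[:,1],[2,98]).mean())
pl=(H>100)&(H<130)&(S>110)&(Z>0.055)&(X<0.54)&(X>.45);print("plate",np.percentile(Y[pl&(X<.515)],[1,50,99]),np.percentile(X[pl],[1,99]), st.shape)
im,d=capture("top");P=pose("top");hs=cv2.cvtColor(im,cv2.COLOR_RGB2HSV)
np.savez("pics/top1.npz",im=im,d=d)
c=im[165:285,160:450];cv2.imwrite("pics/topz1.png",cv2.resize(c[:,:,::-1],None,fx=2.75,fy=2.75,interpolation=cv2.INTER_CUBIC))
m=(hs[...,0]>75)&(hs[...,0]<95)&(hs[...,1]>90);m[:,:350]=0;m[:200]=0;m[245:]=0
ys,xs=np.nonzero(m);r=cv2.minAreaRect(np.c_[xs,ys].astype(np.float32));print(r);print(plane(P,[r[0]],0.045),plane(P,cv2.boxPoints(r),0.045))
```

```text
pointer 255 [0.60719374 0.07967325 0.05648881] [0.07655288 0.08399489]
lever line slope [-0.13128908  0.58861028] ymin/max 0.02297341966240192 0.14359006901416999
orange [0.63414018 0.08064719 0.04431571] 0.08109749755396536 0.6022635576205998
white 0.6323184600619238 0.16275423079225398
white 0.6324366343353195 0.13470470718832442
white 0.6325742275778752 0.05098071482840314
plate [0.00740283 0.06727239 0.10713432] [0.48230473 0.53942794] (4, 5)
((390.88616943359375, 222.6386260986328), (31.94069480895996, 17.01513671875), 5.710593223571777)
[[ 0.51832739 -0.35958928  0.045     ]] [[ 0.49493929 -0.30094654  0.045     ]
 [ 0.55395597 -0.30831394  0.045     ]
 [ 0.54173207 -0.41819561  0.045     ]
 [ 0.48288019 -0.41055302  0.045     ]]
```

View pics/topz1.png

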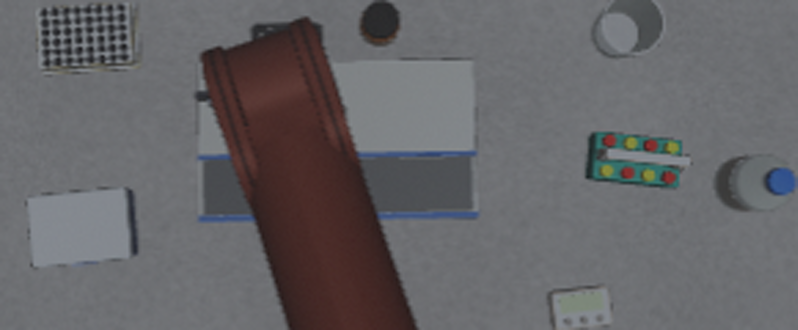

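The pointer is at y=0.0797. The orange flag is at about 0.079 to 0.081, so they line up and the lever looks parallel to the post again. Rack centre is about (0.518, -0.360), and its rectangle measures 110.6 x 59.4 mm, which matches. Moving there for a closer look.

```bash
python3 -m creep '{"grip":[1,1,1,1,1,1,1,1,1,1],"dp":[[1,-3,0],[3,-3,-0.5],[4.2,-2,-0.5],[4.2,-1,-0.5],[4.2,0,-0.5],[4.2,0,-0.5],[4.2,0,-0.5],[4.2,0,-0.4],[4,0,0],[2,0,0]],"rot":[[0,0.012,0],[0,0.012,0],[0,0.012,0],[0,0.012,0],[0,0.012,0],[0,0.012,0],[0,0.012,0],[0,0.012,0],[0,0.012,0],[0,0.008,0]]}'
python3 - <<'E'
from h import *
go([0.518,-0.36,0.14],-0.11)
s=ctrl.sense();im,d=capture("wrist");cv2.imwrite("pics/w5.png",im[:,:,::-1]);np.savez("pics/w5.npz",im=im,d=d,s=np.r_[s['tool_pos'],s['eef_rot']])
P=pose("wrist",s);C=cloud(P,d);X,Y,Z=C[...,0],C[...,1],C[...,2]
hsv=cv2.cvtColor(im,cv2.COLOR_RGB2HSV)
teal=(hsv[...,0]>75)&(hsv[...,0]<95)&(hsv[...,1]>90)&(Y<-.25)&(abs(Z-.045)<.006)
r=cv2.minAreaRect(np.c_[X[teal],Y[teal]].astype(np.float32));print("teal top",teal.sum(),r)
hd=(Z>0.094)&(Z<0.106)&(abs(X-.52)<.08)&(abs(Y+.36)<.09)
r=cv2.minAreaRect(np.c_[X[hd],Y[hd]].astype(np.float32));print("handle",hd.sum(),r,np.median(C[hd],0)); f=np.polyfit(Y[hd],X[hd],1);print(f, "yaw",-f[0])
E
```

```text
t: 10.35
tool_pos: [0.5068, -0.2861, 0.2955]
eef_rot: [-1.142, 1.273, -1.294]
force: [-0.6, 1.5, -0.1]
opening: 0.998
t 10.35 pos [ 0.5068 -0.2861  0.2955] F [-0.57  1.47 -0.08] open 0.9984
jaw heading -0.1055 tool y [ 0.019  0.001 -1.   ]
dp in current tool cm [ 7.277 15.564  1.603] rot [-0.0186  0.0045 -0.0031]
dp in target tool cm [ 7.22  15.554  1.925]
teal top 1390 ((0.5182019472122192, -0.35968896746635437), (0.10892492532730103, 0.05867655202746391), 83.02115631103516)
handle 963 ((0.5185250639915466, -0.35406479239463806), (0.09170744568109512, 0.014099148102104664), 83.17000579833984) [ 0.51859261 -0.35121697  0.10012989]
[0.11830801 0.56019265] yaw -0.11830801423240639
```

View pics/w5.png

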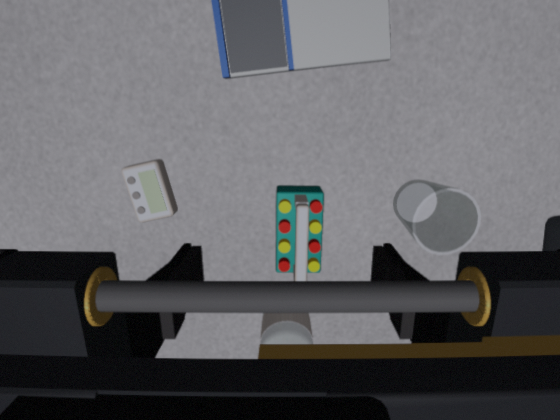

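Rack top rectangle is 109 x 59 mm at (0.5182, -0.3597), yaw -0.12, and the handle top is at z=0.100. All of it agrees with the given sizes. Descending over the handle.

```bash
python3 -m creep '{"grip":[1,1,1,1,1,1,1,1,1,1],"dp":[[1,1,0.2],[1.5,2,0.3],[1.5,2.4,0.3],[1.5,2.4,0.3],[1.2,2.4,0.3],[0.5,2.4,0.2],[0,1.5,0],[0,0,0],[0,0,0],[0,0,0]],"rot":[[-0.006,0.004,-0.001],[-0.006,0.004,-0.001],[-0.006,0.004,-0.001],[0,0.002,0],[0,0,0],[0,0,0],[0,0,0],[0,0,0],[0,0,0],[0,0,0]]}'
python3 - <<'E'
from h import *
go([0.5185,-0.3597,0.073],-0.12)
E
```

```text
t: 11.65
tool_pos: [0.5157, -0.3595, 0.1401]
eef_rot: [-1.154, 1.3, -1.286]
force: [0.2, 0.5, 0.4]
opening: 0.998
t 11.65 pos [ 0.5157 -0.3595  0.1401] F [0.25 0.47 0.37] open 0.998
jaw heading -0.1141 tool y [-0.007  0.006 -1.   ]
dp in current tool cm [0.022 6.712 0.325] rot [ 0.0071  0.0058 -0.0048]
dp in target tool cm [-0.011  6.714  0.277]
```

```bash
python3 -m creep '{"grip":[1,1,1,1,1,1,1,1,1,1],"dp":[[0,0.7,0.15],[0,1,0.13],[0,1.2,0],[0,1.2,0],[0,1.2,0],[0,1,0],[0,0.4,0],[0,0,0],[0,0,0],[0,0,0]],"rot":[[0.005,0.003,-0.003],[0.003,0.003,-0.002],[0,0,0],[0,0,0],[0,0,0],[0,0,0],[0,0,0],[0,0,0],[0,0,0],[0,0,0]]}'
python3 - <<'E'
from h import *
go([0.5185,-0.3597,0.073],-0.12)
E
```

```text
t: 12.9
tool_pos: [0.5194, -0.36, 0.0696]
eef_rot: [-1.149, 1.294, -1.3]
force: [0.0, 0.5, 0.0]
opening: 1.0
t 12.9 pos [ 0.5194 -0.36    0.0696] F [0.01 0.55 0.04] open 1.0003
jaw heading -0.1204 tool y [ 0.003 -0.002 -1.   ]
dp in current tool cm [-0.023 -0.343 -0.089] rot [-0.0032 -0.0004  0.0016]
dp in target tool cm [-0.024 -0.343 -0.09 ]
```

```bash
python3 -m creep '{"grip":[-1,-1,-1,-1,-1,-1,-1,-1,-1,-1],"dp":[[0,-0.2,-0.08],[0,0,0],[0,0,0],[0,0,0],[0,0,0],[0,0,0],[0,0,0],[0,0,0],[0,-0.5,0],[0,-1,0]],"rot":[[-0.002,0,0.001],[0,0,0],[0,0,0],[0,0,0],[0,0,0],[0,0,0],[0,0,0],[0,0,0],[0,0,0],[0,0,0]]}' 30
python3 - <<'E'
from h import *
go([0.5185,-0.3597,0.073],-0.12)
s=ctrl.sense();im,d=capture("wrist");cv2.imwrite("pics/w6.png",im[:,:,::-1])
E
```

```text
t: 14.15
tool_pos: [0.5179, -0.3595, 0.0868]
eef_rot: [-1.15, 1.298, -1.297]
force: [0.8, 0.1, -2.2]
opening: 0.157
t 14.15 pos [ 0.5179 -0.3595  0.0868] F [ 0.83  0.08 -2.21] open 0.1573
jaw heading -0.1203 tool y [-0.  0. -1.]
dp in current tool cm [0.01  1.378 0.066] rot [ 0.0005 -0.0003 -0.0003]
dp in target tool cm [0.01  1.378 0.065]
```

View pics/w6.png

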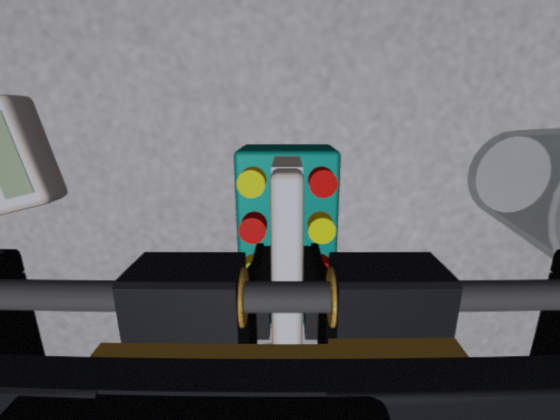

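Run:
```python
from h import *
for f,cols,rows in (("w1",(240,272),(200,236)),("w4",(200,240),(225,285))):
    z=np.load(f"pics/{f}.npz");im=z['im'].astype(float);s=dict(tool_pos=z['s'][:3],eef_rot=z['s'][3:]);P=pose("wrist",s);C=cloud(P,z['d'])
    b=im[rows[0]:rows[1],cols[0]:cols[1]].mean(1)
    cm=(cols[0]+cols[1])/2
    for i,r in enumerate(range(*rows)):
        p=plane(P,[[cm,r]],0.06)[0]
        print(f,r,b[i].round(0),"z",np.median(C[r,cols[0]:cols[1],2]).round(4),"planeXY",p[:2].round(4))
```

```text
w1 200 [101. 102. 107.] z 0.0109 planeXY [0.4944 0.0691]
w1 201 [100. 102. 107.] z 0.0116 planeXY [0.4945 0.0678]
w1 202 [100. 102. 107.] z 0.0111 planeXY [0.4945 0.0664]
w1 203 [100. 102. 107.] z 0.0111 planeXY [0.4946 0.0651]
w1 204 [100. 102. 107.] z 0.0113 planeXY [0.4946 0.0637]
w1 205 [100. 102. 107.] z 0.0111 planeXY [0.4946 0.0624]
w1 206 [100. 101. 106.] z 0.0112 planeXY [0.4947 0.061 ]
w1 207 [ 99. 101. 106.] z 0.0112 planeXY [0.4947 0.0597]
w1 208 [90. 92. 99.] z 0.0112 planeXY [0.4948 0.0583]
w1 209 [65. 69. 81.] z 0.0113 planeXY [0.4948 0.0569]
w1 210 [33. 41. 61.] z 0.0161 planeXY [0.4949 0.0556]
w1 211 [18. 30. 54.] z 0.0209 planeXY [0.4949 0.0542]
w1 212 [16. 28. 53.] z 0.0258 planeXY [0.495  0.0529]
w1 213 [16. 28. 53.] z 0.0307 planeXY [0.495  0.0515]
w1 214 [16. 28. 53.] z 0.0357 planeXY [0.495  0.0501]
w1 215 [17. 29. 54.] z 0.0402 planeXY [0.4951 0.0487]
w1 216 [17. 29. 54.] z 0.045 planeXY [0.4951 0.0474]
w1 217 [22. 36. 65.] z 0.0502 planeXY [0.4952 0.046 ]
w1 218 [ 43.  63. 103.] z 0.0544 planeXY [0.4952 0.0446]
w1 219 [ 63.  89. 138.] z 0.0595 planeXY [0.4953
[... 3562 characters left out ...]
 0.0112 planeXY [ 0.4972 -0.0008]
w4 273 [91. 93. 99.] z 0.0116 planeXY [ 0.4971 -0.0019]
w4 274 [91. 93. 98.] z 0.0115 planeXY [ 0.4971 -0.0029]
w4 275 [91. 92. 98.] z 0.0111 planeXY [ 0.497 -0.004]
w4 276 [90. 92. 97.] z 0.0116 planeXY [ 0.497 -0.005]
w4 277 [90. 92. 97.] z 0.0114 planeXY [ 0.4969 -0.0061]
w4 278 [89. 91. 96.] z 0.0114 planeXY [ 0.4969 -0.0071]
w4 279 [88. 90. 95.] z 0.0115 planeXY [ 0.4968 -0.0082]
w4 280 [79. 81. 85.] z 0.0112 planeXY [ 0.4968 -0.0092]
w4 281 [46. 47. 50.] z 0.2766 planeXY [ 0.4967 -0.0103]
w4 282 [33. 32. 34.] z 0.2774 planeXY [ 0.4967 -0.0113]
w4 283 [35. 35. 37.] z 0.278 planeXY [ 0.4966 -0.0124]
w4 284 [40. 40. 42.] z 0.2784 planeXY [ 0.4966 -0.0134]
```

The rack is held: opening is 13.7 mm on the 14 mm bar, with about 2 to 3 N of load. The free face measures y≈0.006, so I'll aim for a rack centre near y=-0.049 and approach from -0.06.

```bash
python3 -m creep '{"grip":[-1,-1,-1,-1,-1,-1,-1,-1,-1,-1],"dp":[[0,-2,0],[-1,-3,0],[-3,-3,-0.5],[-4,-1,-0.7],[-4.3,0,-0.7],[-4.3,0,-0.7],[-4.3,0,-0.7],[-4,0,-0.7],[-3,0,-0.5],[-1,0,0]],"rot":[[0,0,0],[0,-0.01,0],[0,-0.016,0],[0,-0.016,0],[0,-0.016,0],[0,-0.016,0],[0,-0.016,0],[0,-0.016,0],[0,-0.016,0],[0,-0.004,0]]}'; python3 -m creep '{"grip":[-1,-1,-1,-1,-1,-1,-1,-1,-1,-1],"dp":[[0,0,0],[0,0,0],[0,0,0],[0,0,0],[0,0,0],[0,0,0],[0,0,0],[0,0,0],[0,0,0],[0,0,0]],"rot":[[0,0,0],[0,0,0],[0,0,0],[0,0,0],[0,0,0],[0,0,0],[0,0,0],[0,0,0],[0,0,0],[0,0,0]]}'
python3 - <<'E'
from h import *
go([0.489,-0.06,0.105],0.006)
s=ctrl.sense();im,d=capture("wrist");cv2.imwrite("pics/w7.png",im[:,:,::-1]);np.savez("pics/w7.npz",im=im,d=d,s=np.r_[s['tool_pos'],s['eef_rot']])
E
```

```text
t: 15.45
tool_pos: [0.4913, -0.0614, 0.1855]
eef_rot: [-1.211, 1.195, -1.211]
force: [0.3, 0.5, -2.5]
opening: 0.156
t: 16.7
tool_pos: [0.4918, -0.0653, 0.1853]
eef_rot: [-1.209, 1.199, -1.215]
force: [0.4, 0.6, -2.2]
opening: 0.155
t 16.7 pos [ 0.4918 -0.0653  0.1853] F [ 0.4   0.63 -2.21] open 0.1553
jaw heading 0.0025 tool y [ 0.007 -0.006 -1.   ]
dp in current tool cm [-0.574  8.022 -0.335] rot [-0.0073 -0.0035  0.0058]
dp in target tool cm [-0.529  8.028 -0.274]
```

View pics/w7.png

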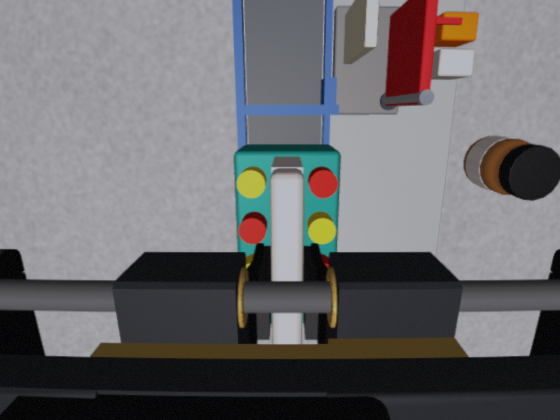

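Run:
```python
from h import *
z=np.load("pics/w7.npz");im=z['im'];s=dict(tool_pos=z['s'][:3],eef_rot=z['s'][3:]);P=pose("wrist",s);C=cloud(P,z['d']);X,Y,Z=C[...,0],C[...,1],C[...,2]
hsv=cv2.cvtColor(im,cv2.COLOR_RGB2HSV);H,S=hsv[...,0],hsv[...,1]
teal=(H>75)&(H<95)&(S>90)
zt=np.median(Z[teal]);t=teal&(abs(Z-zt)<.004)
print("teal z",zt,"X",np.percentile(X[t],[1,99]),np.percentile(X[t],[1,99]).mean(),"Ymax",np.percentile(Y[t],99.5))
blue=(H>100)&(H<130)&(S>110)
for r in (20,40,60,80,120,135):
    c=np.where(blue[r])[0];c=c[c<345];L=c[c<270];Rr=c[c>300]
    q=plane(P,[[L.min(),r],[L.max(),r],[Rr.min(),r],[Rr.max(),r]],0.022); print(r,q[:,0].round(4),"y",q[0,1].round(4),"mid",q[1:3,0].mean().round(4))
for r in range(98,122):
    print(r,im[r,260:310].mean(0).round(0),np.median(Z[r,260:310]).round(4),plane(P,[[285,r]],.06)[0,1].round(4))
fl=(abs(Z-.01)<.003)&(Y<-.01)&0
pb=(H>100)&(H<130)&(S>110)&(abs(Z-.06)<.003)&(X>.455)&(X<.52);f=np.polyfit(X[pb],Y[pb],1);print("plate slope",f)
```

```text
teal z 0.1582866325278361 X [0.46223882 0.52050596] 0.4913723879236237 Ymax -0.011101101749216682
20 [0.4455 0.4533 0.5248 0.53  ] y 0.0859 mid 0.489
40 [0.4458 0.4528 0.5252 0.5305] y 0.0699 mid 0.489
60 [0.4462 0.4532 0.5257 0.5301] y 0.0535 mid 0.4895
80 [0.4465 0.4537 0.5235 0.5352] y 0.0367 mid 0.4886
120 [0.4462 0.4536 0.5254 0.5309] y 0.0018 mid 0.4895
135 [0.4467 0.4532 0.5258 0.5305] y -0.0118 mid 0.4895
98 [111. 113. 119.] 0.0113 0.0199
99 [111. 113. 119.] 0.011 0.0191
100 [111. 113. 119.] 0.0112 0.0183
101 [111. 113. 119.] 0.0111 0.0176
102 [111. 113. 119.] 0.0111 0.0168
103 [111. 114. 122.] 0.011 0.016
104 [104. 115. 140.] 0.0596 0.0153
105 [ 92. 117. 164.] 0.0607 0.0145
106 [ 86. 118. 174.] 0.0605 0.0137
107 [ 86. 119. 175.] 0.0604 0.0129
108 [ 86. 119. 175.] 0.0605 0.0121
109 [ 86. 119. 175.] 0.0606 0.0114
110 [ 86. 119. 175.] 0.0607 0.0106
111 [ 86. 119. 175.] 0.0605 0.0098
112 [ 86. 119. 175.] 0.0605 0.009
113 [ 87. 119. 174.] 0.0606 0.0082
114 [ 90. 118. 169.] 0.0605 0.0075
115 [105. 115. 141.] 0.0115 0.0067
116 [111. 114. 122.] 0.0114 0.0059
117 [112. 114. 119.] 0.0114 0.0051
118 [112. 114. 119.] 0.0111 0.0043
119 [112. 114. 119.] 0.0114 0.0035
120 [111. 113. 119.] 0.0111 0.0027
121 [112. 114. 119.] 0.0112 0.0019
plate slope [0.00873781 0.00662107]
```

```bash
python3 -m creep '{"grip":[-1,-1,-1,-1,-1,-1,-1,-1,-1,-1],"dp":[[-0.3,0.8,-0.1],[-0.3,1.4,-0.1],[-0.3,1.6,0],[0,1.6,0],[0,1.4,0],[0,1,0],[0,0.5,0],[0,0,0],[0,0,0],[0,0,0]],"rot":[[-0.004,-0.002,0.003],[-0.004,-0.002,0.003],[0,0,0],[0,0,0],[0,0,0],[0,0,0],[0,0,0],[0,0,0],[0,0,0],[0,0,0]]}'
python3 - <<'E'
from h import *
go([0.490,-0.056,0.083],0.007)
E
```

```text
t: 18.0
tool_pos: [0.4893, -0.0557, 0.0958]
eef_rot: [-1.213, 1.206, -1.203]
force: [-0.5, -1.0, -2.2]
opening: 0.16
t 18.0 pos [ 0.4893 -0.0557  0.0958] F [-0.53 -1.   -2.22] open 0.1595
jaw heading 0.0068 tool y [-0.002  0.001 -1.   ]
dp in current tool cm [0.037 1.279 0.072] rot [ 0.002  -0.0002 -0.001 ]
dp in target tool cm [0.035 1.28  0.069]
```

```bash
python3 -m creep '{"grip":[-1,-1,-1,-1,-1,-1,-1,-1,-1,-1],"dp":[[0,0.3,0.06],[0,0.3,0],[0,0.3,0],[0,0.2,0],[0,0.1,0],[0,0.1,0],[0,0.1,0],[0,0,0],[0,0,0],[0,0,0]],"rot":[[0.002,0,-0.001],[0,0,0],[0,0,0],[0,0,0],[0,0,0],[0,0,0],[0,0,0],[0,0,0],[0,0,0],[0,0,0]]}'
python3 - <<'E'
from h import *
go([0.490,-0.050,0.081],0.007)
E
```

```text
t: 19.25
tool_pos: [0.4907, -0.0557, 0.0824]
eef_rot: [-1.212, 1.203, -1.206]
force: [-0.5, -0.3, -2.4]
opening: 0.153
t 19.25 pos [ 0.4907 -0.0557  0.0824] F [-0.49 -0.3  -2.39] open 0.1534
jaw heading 0.0067 tool y [ 0.002 -0.001 -1.   ]
dp in current tool cm [-0.575  0.136 -0.07 ] rot [-0.0018 -0.0003  0.0009]
dp in target tool cm [-0.575  0.137 -0.07 ]
```

```bash
python3 -m creep '{"grip":[-1,-1,-1,-1,-1,-1,-1,-1,-1,-1],"dp":[[-0.1,0,-0.04],[-0.1,0,0],[-0.1,0,0],[-0.1,0,0],[-0.1,0,0],[-0.1,0,0],[-0.1,0,0],[0,0,0],[0,0,0],[0,0,0]],"rot":[[0,0,0],[0,0,0],[0,0,0],[0,0,0],[0,0,0],[0,0,0],[0,0,0],[0,0,0],[0,0,0],[0,0,0]]}'
python3 - <<'E'
from h import *
go([0.490,-0.050,0.081],0.007)
s=ctrl.sense();im,d=capture("wrist");cv2.imwrite("pics/w8.png",im[:,:,::-1])
E
```

```text
t: 20.5
tool_pos: [0.4903, -0.0483, 0.0823]
eef_rot: [-1.212, 1.202, -1.206]
force: [-0.1, -0.1, -1.4]
opening: 0.154
t 20.5 pos [ 0.4903 -0.0483  0.0823] F [-0.13 -0.05 -1.43] open 0.1536
jaw heading 0.0067 tool y [ 0.002 -0.001 -1.   ]
dp in current tool cm [ 0.172  0.133 -0.036] rot [-0.0019 -0.0003  0.0009]
dp in target tool cm [ 0.172  0.133 -0.035]
```

View pics/w8.png

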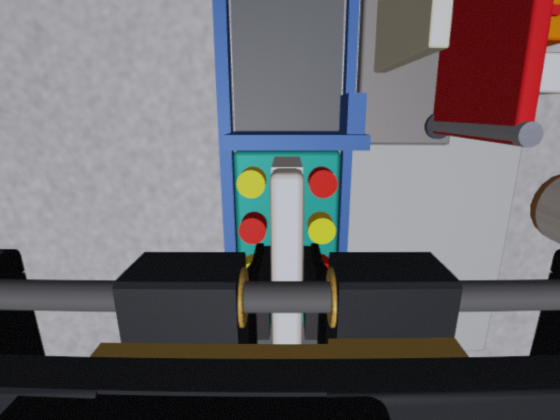

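Rack sits between the lips (columns 232 to 343) with its front edge at row ~151, touching the plate edge at row ~150. Next I lower the last millimetre and nudge.

```bash
python3 -m creep '{"grip":[-1,-1,-1,-1,-1,-1,-1,-1,-1,-1],"dp":[[0,0.06,0],[0,0.06,0],[0,0.06,0],[0,0,0],[-0.05,0,0],[-0.05,0,0],[-0.05,0,0],[0,0,0],[0,0,0],[0,0,0]],"rot":[[0,0,0],[0,0,0],[0,0,0],[0,0,0],[0,0,0],[0,0,0],[0,0,0],[0,0,0],[0,0,0],[0,0,0]]}'
python3 - <<'E'
from h import *
go([0.490,-0.050,0.081],0.007)
s=ctrl.sense();im,d=capture("wrist");cv2.imwrite("pics/w9.png",im[:,:,::-1])
E
```

```text
t: 21.8
tool_pos: [0.4907, -0.0475, 0.0823]
eef_rot: [-1.212, 1.202, -1.208]
force: [0.1, -2.5, -0.7]
opening: 0.158
t 21.8 pos [ 0.4907 -0.0475  0.0823] F [ 0.15 -2.45 -0.67] open 0.1581
jaw heading 0.0059 tool y [ 0.002 -0.003 -1.   ]
dp in current tool cm [ 0.249  0.131 -0.073] rot [-0.0024 -0.0011  0.0025]
dp in target tool cm [ 0.25   0.131 -0.073]
```

View pics/w9.png

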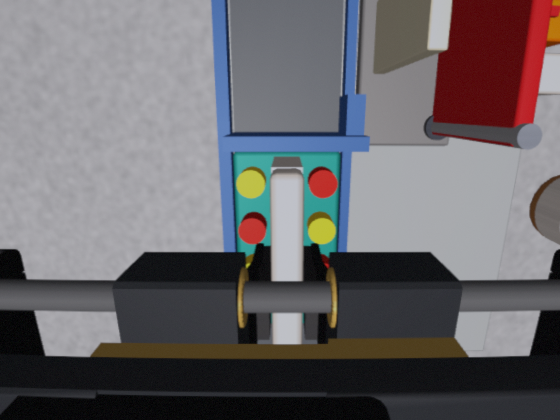

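```bash
python3 -m creep '{"grip":[-1,-1,-1,-1,-1,-1,-1,-1,-1,-1],"dp":[[0,0.1,0],[0,0.15,0],[0,0.15,0],[0,0.15,0],[0,0.15,0],[0,0.15,0],[0,0,0],[0,0,0],[0,0,0],[0,0,0]],"rot":[[0,0,0],[0,0,0],[0,0,0],[0,0,0],[0,0,0],[0,0,0],[0,0,0],[0,0,0],[0,0,0],[0,0,0]]}'
python3 - <<'E'
from h import *
go([0.490,-0.050,0.081],0.007)
E
```

```text
t: 23.1
tool_pos: [0.4917, -0.0475, 0.0825]
eef_rot: [-1.215, 1.199, -1.212]
force: [0.1, -1.6, -0.5]
opening: 0.158
t 23.1 pos [ 0.4917 -0.0475  0.0825] F [ 0.12 -1.58 -0.46] open 0.1576
jaw heading 0.0056 tool y [ 0.003 -0.007 -1.   ]
dp in current tool cm [ 0.251  0.148 -0.169] rot [-0.0033 -0.0014  0.0071]
dp in target tool cm [ 0.252  0.147 -0.169]
```

Supported by the floor (load fell from 2.4 N to 0.5 N) and in contact with the plate (about 2 N). Releasing and rising straight up.

```bash
python3 -m creep '{"grip":[0,0,0,0,0,0,0,0,0,0],"dp":[[0,0,0],[0,0,0],[0,0,0],[0,0,0],[0,0,0],[0,0,0],[0,-0.5,0],[0,-1.5,0],[0,-2.5,0],[0,-3,0]],"rot":[[0,0,0],[0,0,0],[0,0,0],[0,0,0],[0,0,0],[0,0,0],[0,0,0],[0,0,0],[0,0,0],[0,0,0]]}'; python3 -m creep '{"grip":[0,0,0,0,0,0,0,0,0,0],"dp":[[0,-3,0],[0,-3,0],[0,-3,0],[1,-3,0],[2,-1,0],[2,0,0],[2,0,0],[1,0,0],[0,0,0],[0,0,0]],"rot":[[0,0,0],[0,0,0],[0,0,0],[0,0,0],[0,0,0],[0,0,0],[0,0,0],[0,0,0],[0,0,0],[0,0,0]]}'
python3 - <<'E'
from h import *
go([0.490,-0.050,0.3],0.007)
s=ctrl.sense();im,d=capture("wrist");cv2.imwrite("pics/w10.png",im[:,:,::-1]);np.savez("pics/w10.npz",im=im,d=d,s=np.r_[s['tool_pos'],s['eef_rot']])
im,d=capture("scene");cv2.imwrite("pics/sc1.png",cv2.resize(im[180:290,150:370,::-1],None,fx=3.6,fy=3.6,interpolation=cv2.INTER_CUBIC))
E
```

```text
t: 24.35
tool_pos: [0.4904, -0.046, 0.16]
eef_rot: [-1.216, 1.202, -1.208]
force: [0.1, -0.6, 0.3]
opening: 0.503
t: 25.6
tool_pos: [0.4918, -0.1239, 0.309]
eef_rot: [-1.21, 1.185, -1.214]
force: [0.1, 1.0, -0.2]
opening: 0.498
t 25.6 pos [ 0.4918 -0.1239  0.309 ] F [ 0.14  0.98 -0.24] open 0.4982
jaw heading 0.0119 tool y [ 0.015 -0.008 -1.   ]
dp in current tool cm [-7.402  0.833 -0.109] rot [-0.015   0.0048  0.0084]
dp in target tool cm [-7.394  0.897 -0.131]
```

View pics/w10.png

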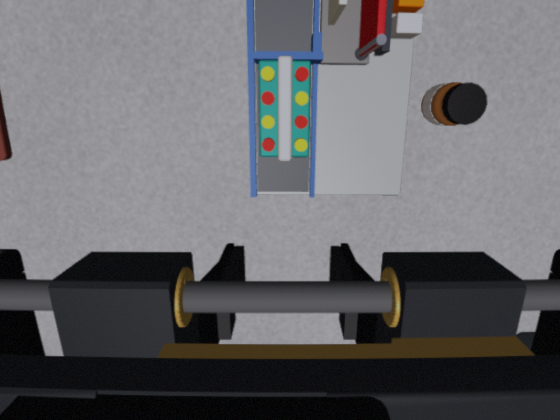

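View pics/sc1.png

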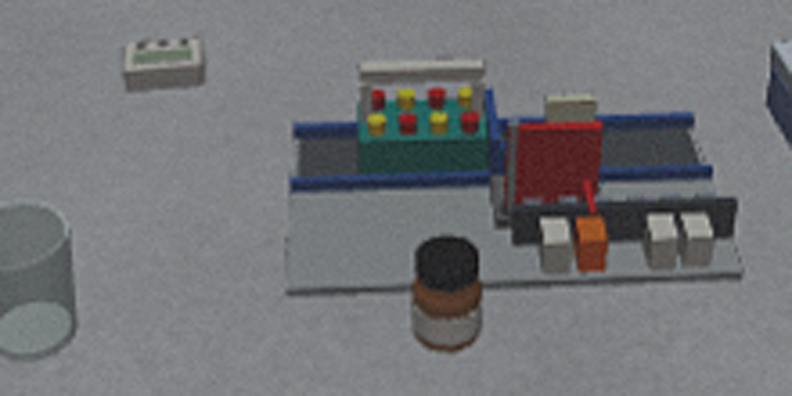

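Rack is upright in the lane against the plate, and the pointer is above the orange flag. I'll check height, gap and lock numerically.

Run:
```python
from h import *
z=np.load("pics/w10.npz");im=z['im'];s=dict(tool_pos=z['s'][:3],eef_rot=z['s'][3:]);P=pose("wrist",s);C=cloud(P,z['d']);X,Y,Z=C[...,0],C[...,1],C[...,2]
hsv=cv2.cvtColor(im,cv2.COLOR_RGB2HSV);H,S=hsv[...,0].astype(int),hsv[...,1]
t=(H>75)&(H<95)&(S>90)&(Z>.045)&(Z<.065)
A=np.c_[X[t],Y[t],np.ones(t.sum())];print("teal top z",np.median(Z[t]),"tilt",np.linalg.lstsq(A,Z[t],rcond=None)[0][:2],"X",np.percentile(X[t],[1,99]),"Y",np.percentile(Y[t],[.5,99.5]))
print("rect",cv2.minAreaRect(np.c_[X[t],Y[t]].astype(np.float32)))
pb=(H>100)&(H<130)&(S>110)&(abs(Z-.06)<.004)&(X>.46)&(X<.52);print("plate Y",np.percentile(Y[pb],[2,98]))
for r in range(48,66): print(r,im[r,262:278].mean(0).round(0),np.median(Z[r,262:278]).round(4),plane(P,[[270,r]],.06)[0,1].round(4))
a=ctrl.sense();T=pose("scene");im,d=capture("scene");C=cloud(T,d);hsv=cv2.cvtColor(im,cv2.COLOR_RGB2HSV);H,S=hsv[...,0].astype(int),hsv[...,1];X,Y,Z=C[...,0],C[...,1],C[...,2]
lev=((H<5)|(H>174))&(S>150)&(X>.56)&(X<.592)&(Z>.06)&(Z<.105)&(abs(Y-.06)<.05);f=np.polyfit(Y[lev],X[lev],1);print("lever",lev.sum(),f,np.percentile(Y[lev],[1,99]))
```

```text
teal top z 0.055405710651911716 tilt [-0.00219413  0.00070568] X [0.4616381  0.52007327] Y [-0.10216429  0.00665369]
rect ((0.4908248782157898, -0.04773513972759247), (0.059215348213911057, 0.10928282886743546), 0.16425572335720062)
plate Y [0.00734397 0.01434176]
48 [ 99. 101. 107.] 0.0113 0.0179
49 [ 99. 101. 108.] 0.0114 0.0169
50 [ 95. 102. 119.] 0.0114 0.0159
51 [ 84. 105. 147.] 0.0607 0.0148
52 [ 76. 106. 160.] 0.0606 0.0138
53 [ 75. 106. 162.] 0.0604 0.0128
54 [ 75. 106. 162.] 0.0603 0.0117
55 [ 75. 107. 162.] 0.0607 0.0107
56 [ 75. 107. 162.] 0.0602 0.0096
57 [ 75. 106. 160.] 0.0602 0.0086
58 [ 65.  93. 143.] 0.0604 0.0076
59 [38. 64. 96.] 0.0547 0.0065
60 [25. 95. 94.] 0.055 0.0055
61 [ 35. 122. 117.] 0.0551 0.0044
62 [ 48. 141. 135.] 0.0557 0.0034
63 [ 50. 144. 139.] 0.0559 0.0023
64 [ 50. 144. 139.] 0.0561 0.0013
65 [ 56. 145. 138.] 0.0555 0.0002
lever 168 [-0.00753475  0.58865069] [0.02564611 0.08857484]
```

```bash
python3 -c "
from station import job,ctrl
print(abs(ctrl.sense()['dq']).max()); print(job.sign_off())"
```

```text
0.002237950214664112
the job is handed in; nothing more can be done
None
```

The track is set up as asked, and I handed the job in at about 26 s of the 53 s allowed; no verdict is reported.

**End stop:** I squeezed the lever fully (opening 36 mm) and slid the stop 28 mm to the notch beside the orange flag, then let go. The pointer lines up with the orange flag to about 1 mm. The lever is back parallel to the track (slope -0.0075, about the track's yaw), so it is at rest and locked.

**Rack:** I lifted it by its handle and lowered it into the lane on the free-face side of the blue plate. Its top is at 55.4 mm (55 expected) and tilted about 0.002 rad. It is about centred between the lips, and the gap to the plate is 1 mm or less.

**Checks that disagreed:**
- Different wrist views differed by about 1 mm on the flags and the plate face, which is within the calibration.
- My first lever-angle fit, from the wrist view, was spoiled by other red pixels. I redid it from the scene camera.
- The arm would not go down the last millimetre to where I expected the floor. I took it as resting when the load on the wrist fell from 2.4 N to 0.5 N, and the measured height after release confirmed it.

The arm touched only the post, the lever and the rack. I did not re-measure every bystander on the bench afterwards; the jar, timer and beaker look undisturbed in the last pictures.

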